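# Fit the vent-filter coupling to the buffer tank

### The arm

A 6-joint arm with a two-finger parallel gripper is mounted at the origin on the work surface. World frame = base frame: x ahead of the robot, y to its left, z up, the work surface at z = 0. Lengths are in mm, angles in rad, forces in N, time in s.
With the tool pointing down it reaches from about 275 to 875 mm from the base axis. Payload 12.5 kg.
Tool frame: the origin (TCP) lies between the finger pads; the fingertips stand 17 mm ahead of it and the grasp point (between the pads) lies 2 mm behind it (arm.finger_overhang is the distance from the TCP to the fingertips, in mm); x points along the fingers, y is the direction in which the jaws open and shut, and the axes are right-handed (so a half turn about x gives the same grasp; the last joint's range is limited). The gripper opens to 85 mm and grips with 20 to 120 N. Pads are 22 mm wide; open, the fingers measure 114 mm over their backs; the gripper's body (76 mm by 85 mm) begins 54 mm behind the grasp point. The pads swing forward as they close: fully open they stand 13 mm farther back than shut.
Start: joints at [-1.342, 0.351, 1.652, -0, 1.139, -0.085], TCP at [169.791, -523.121, 248.29] pointing down, gripper open.
Joint ranges: [-2.75, 2.75], [-0.79, 2.1], [0.01, 2.65], [-1.57, 4.71], [0.07, 3.14], [-2.87, 2.87]. Speed limits (rad/s): [2.22, 2.22, 2.79, 3.14, 3.14, 3.14].

### API

Orientations are given as a unit quaternion [w, x, y, z].
In Python, from cell import telemetry, viewer, arm, finder gives the robot as it stands.
- The arm moves only by the shell command python3 -m crank 'ROWS'. ROWS is JSON, one flat list of numbers, 7 for each row, row after row: the turn, a rotation vector about the tool's x, y, z in units of 6 degrees (1.0 is 6 degrees), then the shift along the tool's x, y, z in units of 50 mm (1.0 is 50 mm), then the finger opening in mm, from 0 to 85.4. In form: [ax, ay, az, dx, dy, dz, gripper, ax, ay, az, dx, dy, dz, gripper, ...]. A call has 1 to 10 rows; each row is the pose to reach, as a shift and turn from the pose commanded when the call began, along the tool's axes at that moment; what a row does not reach only later rows make up. A row lasts 1/8 s, in which the tool goes at most 62.5 mm and 10.7 degrees, less where a joint would pass 70% of its speed; a pose out of reach is approached as far as the arm can. A call with a gripper value outside its range is refused whole. The fingers move at their own pace and stop on an object; the grip force is fixed at half the most. Time passes only in rows, so rows that repeat a pose let the fingers close. It gives the time, the measured TCP pose, the force and the opening at its end, in the units of the state.
- telemetry.read_state(): the state, without advancing time (a new reading comes with each control period).
- viewer.capture(name): name is "scene" or "top"; returns a dict with "pixels" (420x560x3 uint8, red, green, blue), "depth" (420x560 float32, mm along the optical axis (not along the pixel's ray), 0 where there is no reading), "fx", "fy", "cx", "cy" (pixels), "eye" and "rotation" of the camera in the world. Camera axes: x right, y up, looking along -z (the intrinsics and any distortion apply to the point x, -y, -z); pixel columns grow to the right and rows downward; lengths in mm; the calibration is good to about 2 mm. A picture is of the moment at which its call begins.
- arm.hand_in(): hands the job in, once; it reports no verdict.
Trained networks look in a picture, given as the dict that the camera call returned (one of the last four; its "shot" number tells which), for a name from the list of things; names that differ only in an ending like _2 or _b are one class to them, and where a whole thing is asked for, a point or a joint stands for the part that bears it (a point fixed in the world has none). Each returns a list of dicts, best first, with "p" (0 to 1); they miss things now and then, are a little off and sometimes report something else, mostly with a low value. They report only what shows in the picture. A call takes as long as a camera call. They do not tell look-alikes from the thing itself.
- finder.cut_out(picture, target): "pixels" (420x560 bool, what is visible of it).
- finder.spot_point(picture, target): "position" ([x, y, z] in mm, in world coordinates, good to about 4 mm: a listed point, or the origin of a listed thing).
The state is a dict: "time": time; "qpos": joint angles; "qd": joint speeds; "joint_torque": joint torques, N m; "position": TCP position; "tool_rot": TCP orientation; "wrist_force": force on the tool from outside, world axes, zero at the start; "torque": the same for the moment, N m; "gripper_width": finger opening in mm.
Only numpy, scipy, OpenCV 4.12 (cv2) and the standard library are available. Lean on these libraries where they do the work, as an engineer would, in place of code of your own. Each camera call takes 0.05 s, during which the arm holds its last target.

### The job

Push the larger coupling, the one with the white filter and blue cam arms, fully home onto the grooved steel neck of the buffer tank while both its arms are still up. Then swing its two blue arms all the way down, one after the other, so the coupling is locked on and sits straight, and let go. Leave the smaller orange-armed coupling, the yellow tip rack and the amber bottle where they stand.

Things in the scene. Friction and masses are not known exactly. Their poses are not given: they have to be found in the camera images.
- tank: Fixed white tank with blue band and light grey lid, 168 x 208 x 100 mm high. Origin: centre of its underside. A steel neck (grooved adaptor) stands in the middle of the lid. A white screw cap 12 mm high and a small brass plug 10 mm high stand on the lid near two corners, about 96 mm from the neck's axis.
- neck_top (a point): Centre of the top of the tank's upright steel neck, 158 mm above the bench. The neck is 49 mm in diameter and 58 mm high, top edge bevelled 4 mm, with a dark groove round it 9 to 26 mm below the top. It is round, so the coupling may go on at any yaw.
- coupling: Loose coupling to fit, 0.46 kg: aluminium cup, 64 mm diameter, open below; inside 52 mm diameter, 28 mm deep (fully home: origin 28 mm below neck top). Origin: centre of its lower rim, on which it stands; z up. White filter cylinder on its axis, 36 mm diameter, 36 to 80 mm above origin: grip it there, fingers on the x sides; the blue arms stick up and out on the +y and -y sides.
- cam_a (a joint): Angle of the blue arm on the coupling's +y side, rad. 0 = raised, up and out at 45 degrees; 1.396 = all the way down, 35 degrees below level, its cam in the neck's groove. Starts at 0 to 0.25; stays where left; about 1 N at the end moves it. Hinge at y = 33, z = 14 mm in the coupling's frame; arm 64 mm long, 14 mm wide (22 at the end), 6 mm thick.
- cam_b (a joint): The same for the blue arm on the coupling's -y side (hinge at y = -33, z = 14 mm), same values.
- cam_a_pad (a point): Point on arm cam_a, mid-thickness, 48 mm out from its hinge: where to press. Pressing straight down with shut fingertips, 68 mm out from the coupling's axis, takes the arm all the way; its upper face at that spot is then 7 mm below the coupling's origin.
- cam_b_pad (a point): The same point on arm cam_b.
- spare_coupling: Bystander: a smaller loose coupling, 48 mm in diameter and 80 mm high, grey filter, two orange arms that stick up and out to 60 mm from its axis on its +y and -y sides. It does not fit the neck. It and the right coupling may change places. Origin: centre of its lower rim.
- tip_rack: Bystander: yellow box of pipette tips, 85 x 125 x 47 mm. Origin: centre of its underside.
- bottle: Bystander: amber bottle, 60 mm in diameter, 130 mm high. Origin: centre of its underside.
There are look-alikes about, which are no part of the job. Leave any pink, purple or red look-alike of the coupling alone.

How it is judged (in metres and radians):
On the way, in this order (a step that is already met when the one before it is completed fails the run):
1. the coupling is fully home on the neck, with both arms still up (horizontal distance between coupling and neck_top below 0.01 m and z of coupling in the frame of neck_top below -0.022 m and angle between coupling's own z axis and vertical below 0.17 rad and value of joint each of cam_a, cam_b below 0.7 rad), for 0.2 s.
2. one arm is down while the other is still up and the coupling is home (z of coupling in the frame of neck_top below -0.02 m and ((value of joint cam_a above 1.15 rad and value of joint cam_b below 0.7 rad) or (value of joint cam_b above 1.15 rad and value of joint cam_a below 0.7 rad))), for 0.1 s.
At the end, for the whole second after the job is handed in: The blue-armed coupling is on the tank's neck, centred within 10 mm, no more than 6 mm short of fully home, within 10 degrees of upright and at rest, and both its arms are down to within 14 degrees of their stops (joint above 1.15) (horizontal distance between coupling and neck_top below 0.01 m and z of coupling in the frame of neck_top below -0.022 m and angle between coupling's own z axis and vertical below 0.17 rad and value of joint each of cam_a, cam_b above 1.15 rad and linear speed of coupling below 0.02 m/s); the robot touches nothing.
It fails at once if a bystander (smaller coupling, tip rack or bottle) is moved by more than 30 mm (distance of any of spare_coupling, tip_rack, bottle from where it was at the start of the episode above 0.03 m).
It also fails if it takes over 54 s, if anything falls off the work surface, if the arm or the gripper's body presses on something with over 40 N, if the wrist force passes 120 N, or if a joint passes its speed limit or range.

## Working session

There is one attempt and no reset: what is moved stays moved. The work goes in short steps, Python scripts to look and compute and a shell command to move; the robot and the scene stay as the last step left them, time stands still between calls to the robot, and variables do not carry over. Pictures are saved under pics/ and viewed, and the job is handed in when it is done.

```bash
ls; mkdir -p pics; python3 - <<'E'
from cell import telemetry, viewer, arm, finder
import cv2
s=telemetry.read_state();print(s)
for n in("scene","top"):
    p=viewer.capture(n);cv2.imwrite(f"pics/{n}0.png",cv2.cvtColor(p["pixels"],cv2.COLOR_RGB2BGR))
    print(n,p["fx"],p["fy"],p["cx"],p["cy"],p["eye"],p["rotation"],p.keys())
    for t in("coupling","neck_top","cam_a_pad","cam_b_pad","spare_coupling","tank","tip_rack","bottle"):
        r=finder.spot_point(p,t);print(t,[(d["p"],[round(float(v)) for v in d["position"]]) for d in r])
E
```

```text
pics
{'time': 0.0, 'qpos': array([-1.34161899e+00,  3.51261084e-01,  1.65245917e+00,  2.22115365e-05,
        1.13907012e+00, -8.45782571e-02]), 'qd': array([-5.97323278e-05, -6.19882663e-04,  1.06283316e-03, -2.81904027e-04,
       -3.33446458e-04,  1.92126900e-04]), 'joint_torque': array([-1.73806866e-04, -5.06114495e+01, -2.91407365e+01, -7.82124266e-05,
        4.54692272e-03, -9.49778155e-06]), 'position': array([ 169.71574961, -522.82399092,  247.73146011]), 'tool_rot': array([-0.11004877, -0.69840035, -0.1108945 ,  0.6984473 ]), 'wrist_force': array([-0.32180842, -0.77254158,  1.00821568]), 'torque': array([ 0.01240865,  0.02129791, -0.00954778]), 'gripper_width': 85.83813538451865}
scene 455.21764289868884 455.21764289868884 274.0360888259885 215.5605546832852 [1533.38315163 -352.58690846  997.4891135 ] [0.72895181 0.3389027  0.26071587 0.53460401] dict_keys(['pixels', 'depth', 'fx', 'fy', 'cx', 'cy', 'eye', 'rotation', 'shot'])
coupling [(0.98, [238, 292, -2]), (0.84, [245, -416, 1]), (0.67, [290, -203, 2]), (0.57, [446, -90, 1]), (0.55, [348, 108, 2])]
neck_top [(0.9, [569,
[... 458 characters left out ...]
09 542.3902450868409 280.511747970876 204.39215973577598 [ 177.04729091  -67.51150895 1599.37002985] [-0.69507096 -0.07853727  0.07825577  0.71034097] dict_keys(['pixels', 'depth', 'fx', 'fy', 'cx', 'cy', 'eye', 'rotation', 'shot'])
coupling [(0.88, [349, 102, 1]), (0.83, [244, 287, -1]), (0.62, [240, -421, 2]), (0.6, [446, -92, 1])]
neck_top [(0.89, [567, 218, 161])]
cam_a_pad [(0.66, [432, -23, 39]), (0.57, [403, 62, 49]), (0.48, [175, -414, 51]), (0.46, [210, 232, 43])]
cam_b_pad [(0.67, [276, 343, 47]), (0.54, [296, 146, 46]), (0.51, [309, -421, 46]), (0.46, [356, -214, 49])]
spare_coupling [(0.59, [603, -310, -3])]
tank []
tip_rack [(0.71, [737, -24, 3])]
bottle [(0.58, [412, -346, 0])]
```

View pics/scene0.png

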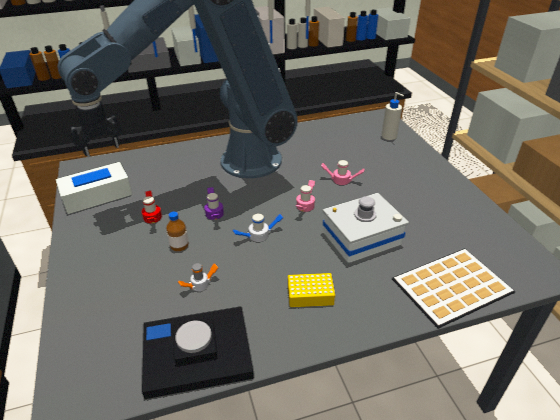

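View pics/top0.png

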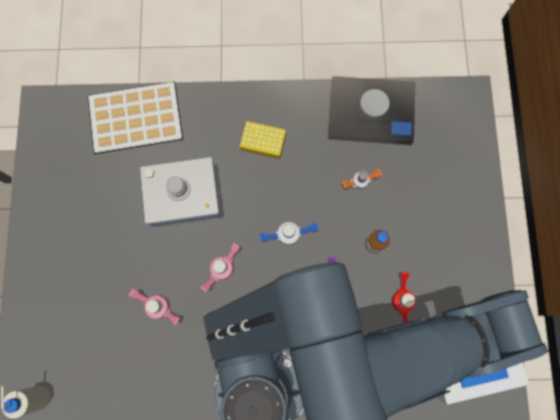

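The candidates in the scene image are:
- blue arms at (258,228)
- orange at (200,278), smaller: the spare
- purple at (213,205)
- red at (151,208)
- pink at (306,198) and (342,172)

Only the one at (258,228) has blue arms and a white filter. I'll confirm it in an enlarged crop and measure it.

```bash
cat > h.py <<'E'
import numpy as np, cv2
from scipy.spatial.transform import Rotation as R
from cell import telemetry, viewer, arm, finder
def rot(q): return R.from_quat([q[1],q[2],q[3],q[0]])
def cloud(p):
    d=p["depth"].astype(float);v,u=np.mgrid[0:d.shape[0],0:d.shape[1]]
    c=np.stack([(u-p["cx"])/p["fx"]*d,-(v-p["cy"])/p["fy"]*d,-d],-1)
    w=c@rot(p["rotation"]).as_matrix().T+np.array(p["eye"]);w[d==0]=np.nan
    return w
def cloud_in(p,c,r,z0,z1):
    w=cloud(p);m=(np.hypot(w[...,0]-c[0],w[...,1]-c[1])<r)&(w[...,2]>z0)&(w[...,2]<z1)
    return w[m],p["pixels"][m],m
def tool():
    s=telemetry.read_state();return np.array(s["position"]),rot(s["tool_rot"]),s
def rel(pos,Rt):
    """row units from the current pose to the target"""
    P,T,_=tool();return np.round((T.inv()*Rt).as_rotvec(degrees=True)/6,3),np.round(T.inv().apply(np.array(pos)-P)/50,3)
E
python3 - <<'E'
from h import *
for n in("scene","top"):
    p=viewer.capture(n)
    bgr=cv2.cvtColor(p["pixels"],cv2.COLOR_RGB2BGR)
    u,v=(258,228) if n=="scene" else (289,232)
    c=cv2.resize(bgr[v-45:v+45,u-60:u+60],None,fx=4,fy=4,interpolation=cv2.INTER_CUBIC)
    cv2.imwrite(f"pics/crop_{n}.png",c)
    w,px,m=cloud_in(p,(446,-91),100,3,110)
    hsv=cv2.cvtColor(px[None].astype(np.uint8),cv2.COLOR_RGB2HSV)[0]
    b=(hsv[:,0]>100)&(hsv[:,0]<130)&(hsv[:,1]>150)&(w[:,2]>15)
    B=w[b];q=B[:,:2]-(446,-91)
    e=np.linalg.eigh(np.cov(q.T))[1][:,1]
    print(n,"blue n",b.sum(),"arm dir",np.degrees(np.arctan2(e[1],e[0])))
    for s in(1,-1):
        k=s*(q@np.array([0,1.]))>0; print(B[k].mean(0),B[k].max(0),B[k].min(0))
    t=w[:,2]>72; 
    tt=w[t&(np.hypot(*q.T) if False else np.hypot(w[:,0]-446,w[:,1]+91)<25)]
    print("filter top",len(tt),tt.mean(0),tt.min(0),tt.max(0))
    w,px,m=cloud_in(p,(568,218),40,120,175)
    print("neck top",len(w)); t=w[w[:,2]>154]; print(len(t),t.mean(0),np.median(t,0),t.min(0),t.max(0))
E
```

```text
scene blue n 134 arm dir 101.31923065549867
[439.28269604 -33.63630557  40.18232233] [466.51993123  -8.05690198  73.49279292] [422.42653482 -89.74868269  19.5419833 ]
[ 461.39367322 -145.92938274   41.37107398] [475.50514507 -92.52630406  73.99085155] [ 444.49874158 -176.02261818   17.73561251]
filter top 80 [452.23929622 -92.05056519  78.72807457] [ 432.44688812 -108.59894262   72.1325754 ] [467.55371916 -75.00937893  85.70073602]
neck top 269
119 [570.68966179 219.04204331 157.76248808] [571.07806712 219.01717457 157.62442106] [547.44515989 195.79608056 154.19050876] [594.34718091 244.41458596 162.61165031]
top blue n 135 arm dir 99.70258546959244
[435.08721178 -29.79685731  38.8676105 ] [442.27342459 -12.18857817  56.79301846] [425.71348374 -55.51254737  16.80016264]
[ 456.29351064 -153.9093061    39.58049982] [ 467.17071825 -129.30489824   61.17852977] [ 447.40170295 -172.4828998    16.42739163]
filter top 123 [445.34660176 -91.6090568   78.94273843] [ 428.85242809 -107.59928538   72.11204472] [462.81201794 -73.27267888  86.47301744]
neck top 296
186 [565.09173156 218.69170262 157.96574358] [564.65893672 218.1980493  157.65150768] [542.45778319 196.48028096 154.08602275] [589.12062981 243.14387426 165.80535756]
```

View pics/crop_scene.png

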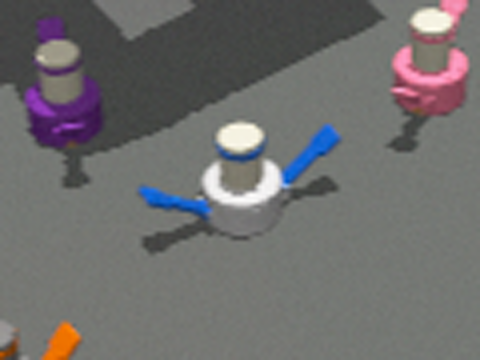

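View pics/crop_top.png

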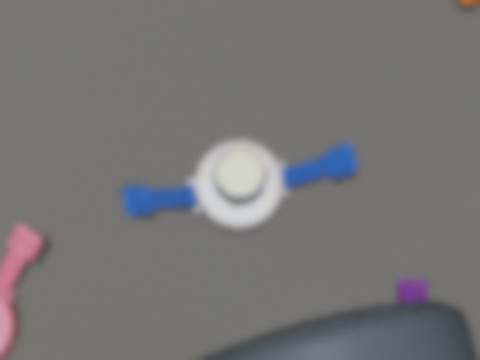

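The crop shows a silver cup, white filter and two blue arms, so this is the right one. Pink (349,105), purple and red are look-alikes. Next I'll compute the hover pose and check where the cap and plug sit on the lid.

```bash
cat >> h.py <<'E'
def down(yaw_deg):
    """tool x down, tool y at world heading yaw"""
    a=np.radians(yaw_deg);x=np.array([0,0,-1.]);y=np.array([np.cos(a),np.sin(a),0]);return R.from_matrix(np.stack([x,y,np.cross(x,y)],1))
E
python3 - <<'E'
from h import *
P,T,s=tool();M=T.as_matrix();print("tool axes\n",M.round(3).T,"y heading",np.degrees(np.arctan2(M[1,1],M[0,1])))
for a in(11,191): print(a,rel((447,-91.5,220),down(a)))
p=viewer.capture("top")
for t in (0,1):
    w,px,m=cloud_in(p,(568,219),125,104,116)
print(len(w)); q=w[np.hypot(w[:,0]-566,w[:,1]-219)>60]
h=np.degrees(np.arctan2(q[:,1]-219,q[:,0]-566));r=np.hypot(q[:,1]-219,q[:,0]-566)
hi,e=np.histogram(h,36,(-180,180));print([(int(e[i]),int(hi[i]),round(r[(h>=e[i])&(h<e[i+1])].mean())) for i in range(36) if hi[i]])
E
```

```text
tool axes
 [[-0.     0.    -1.   ]
 [ 0.309 -0.951 -0.   ]
 [-0.951 -0.309  0.   ]] y heading -72.02017187081064
11 (array([-13.837,   0.   ,   0.   ]), array([ 0.566, -6.499, -7.938]))
191 (array([16.163,  0.   , -0.   ]), array([ 0.566, -6.499, -7.938]))
451
[(-180, 3, 77), (-170, 1, 68), (-160, 4, 75), (-150, 4, 87), (-140, 7, 95), (-130, 17, 90), (-120, 12, 98), (-110, 5, 91), (-100, 8, 83), (-90, 4, 70), (-80, 3, 82), (-70, 4, 90), (-60, 5, 93), (-50, 5, 96), (-40, 6, 86), (-30, 4, 75), (-20, 5, 75), (-10, 1, 61), (0, 1, 63), (20, 4, 74), (30, 3, 70), (40, 6, 82), (50, 32, 97), (60, 42, 98), (70, 3, 105), (80, 3, 77), (90, 7, 81), (100, 5, 87), (110, 4, 89), (120, 4, 100), (130, 10, 101), (140, 8, 81), (150, 6, 79), (160, 3, 72), (170, 5, 79)]
```

```bash
python3 -m crank '[-1.4,0,0,0.06,-0.65,-0.8,85, -3,0,0,0.12,-1.4,-1.7,85, -4.6,0,0,0.2,-2.1,-2.6,85, -6.2,0,0,0.26,-2.9,-3.6,85, -7.8,0,0,0.33,-3.7,-4.5,85, -9.4,0,0,0.4,-4.4,-5.4,85, -11,0,0,0.46,-5.2,-6.3,85, -12.6,0,0,0.52,-5.9,-7.2,85, -13.8,0,0,0.566,-6.5,-7.94,85, -13.8,0,0,0.566,-6.5,-7.94,85]'
python3 - <<'E'
from h import *
P,T,s=tool();print(s["time"],P,s["qpos"].round(2),s["wrist_force"])
for a in(11,): print(a,rel((447,-91.5,60),down(a)))
for n in("scene","top"):
    p=viewer.capture(n);cv2.imwrite(f"pics/{n}1.png",cv2.cvtColor(p["pixels"],cv2.COLOR_RGB2BGR))
E
```

```text
time: 2.3
position: [448.1, -89.3, 219.9]
tool_rot: [0.546, 0.45, 0.546, -0.449]
wrist_force: [0.4, 0.2, 0.0]
gripper_width: 84.9
2.3 [448.0647339  -89.30600322 219.85784984] [-0.3   0.22  1.91  0.    1.01 -0.49] [0.41258185 0.24951842 0.01025719]
11 (array([ 0.012, -0.002, -0.001]), array([ 3.197, -0.03 ,  0.04 ]))
```

View pics/scene1.png

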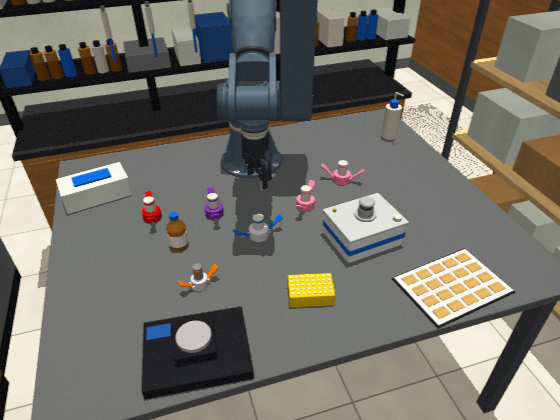

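The gripper is open and centred above the blue coupling, with all fingers clear of the arms. Descending now, stopping at 10 mm above first.

```bash
python3 -m crank '[0,0,0,0.6,-0.02,0.02,85, 0,0,0,1.3,-0.03,0.04,85, 0,0,0,2.0,-0.03,0.04,85, 0,0,0,2.5,-0.03,0.04,85, 0,0,0,2.9,-0.03,0.04,85, 0,0,0,3.1,-0.03,0.04,85, 0,0,0,3.16,-0.03,0.04,85, 0,0,0,3.16,-0.03,0.04,85]'
python3 - <<'E'
from h import *
print(rel((447,-91.5,60),down(11)))
for n in("scene","top"):
    p=viewer.capture(n);bgr=cv2.cvtColor(p["pixels"],cv2.COLOR_RGB2BGR);cv2.imwrite(f"pics/{n}2.png",cv2.resize(bgr[150:300,160:360],None,fx=4,fy=4))
E
```

```text
time: 3.4
position: [446.2, -94.0, 62.4]
tool_rot: [0.545, 0.451, 0.544, -0.451]
wrist_force: [0.6, 1.3, 0.4]
gripper_width: 85.1
(array([-0.042,  0.003, -0.005]), array([ 0.049,  0.026, -0.046]))
```

View pics/scene2.png

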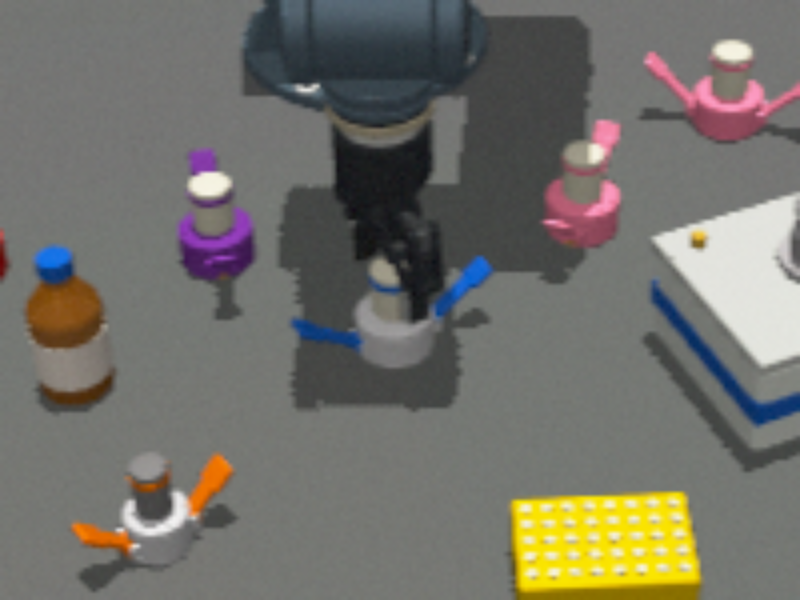

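```bash
python3 -m crank '[0,0,0,0.04,0.03,-0.045,85, 0,0,0,0.04,0.03,-0.045,85, 0,0,0,0.04,0.03,-0.045,85, 0,0,0,0.04,0.03,-0.045,30, 0,0,0,0.04,0.03,-0.045,30, 0,0,0,0.04,0.03,-0.045,30, 0,0,0,0.04,0.03,-0.045,30, 0,0,0,0.04,0.03,-0.045,30, 0,0,0,0.04,0.03,-0.045,30,  0,0,0,0.04,0.03,-0.045,30]'
python3 - <<'E'
from h import *
print(rel((447,-91.5,60),down(11)))
p=viewer.capture("scene");bgr=cv2.cvtColor(p["pixels"],cv2.COLOR_RGB2BGR);cv2.imwrite("pics/scene3.png",cv2.resize(bgr[170:270,190:330],None,fx=5,fy=5))
p=viewer.capture("top");bgr=cv2.cvtColor(p["pixels"],cv2.COLOR_RGB2BGR);cv2.imwrite("pics/top3.png",cv2.resize(bgr[180:280,220:360],None,fx=5,fy=5))
E
```

```text
time: 4.75
position: [447.0, -91.2, 60.2]
tool_rot: [0.545, 0.451, 0.545, -0.451]
wrist_force: [-2.3, -0.0, 4.6]
gripper_width: 34.7
(array([-0.037, -0.   ,  0.001]), array([ 0.004, -0.001,  0.005]))
```

View pics/scene3.png

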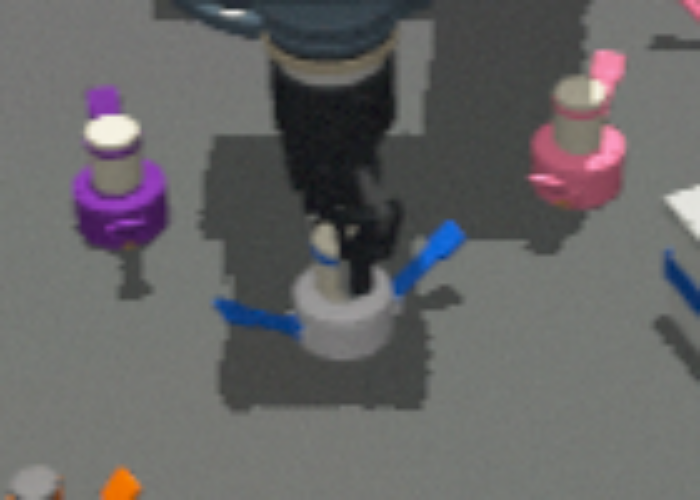

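View pics/top3.png

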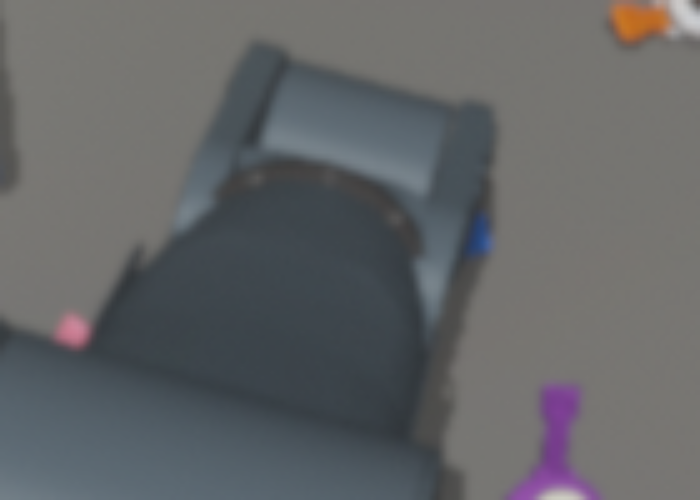

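Gripped: the opening is 34.7 mm on the 36 mm filter. Lifting straight up.

```bash
python3 -m crank '[0,0,0,-0.1,0.03,-0.045,30, 0,0,0,-0.5,0,0,30, 0,0,0,-1.2,0,0,30, 0,0,0,-2,0,0,30, 0,0,0,-2.8,0,0,30, 0,0,0,-3.4,0,0,30, 0,0,0,-3.8,0,0,30, 0,0,0,-4,0,0,30, 0,0,0,-4,0,0,30, 0,0,0,-4,0,0,30]'
python3 - <<'E'
from h import *
print(rel((566,219.1,260),down(11)))
for n in("scene","top"):
    p=viewer.capture(n);bgr=cv2.cvtColor(p["pixels"],cv2.COLOR_RGB2BGR);cv2.imwrite(f"pics/{n}4.png",bgr)
E
```

```text
time: 6.1
position: [446.6, -91.1, 259.0]
tool_rot: [0.544, 0.451, 0.545, -0.451]
wrist_force: [-0.0, -0.4, -5.3]
gripper_width: 34.8
(array([-0.037, -0.008,  0.015]), array([-0.02 ,  3.506, -5.647]))
```

View pics/scene4.png

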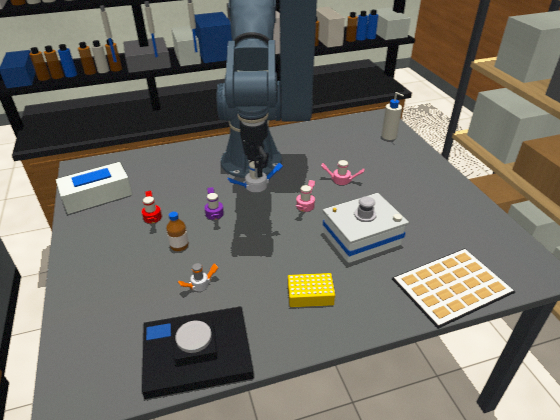

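The coupling hangs straight in the gripper at pixel (257,180), with 5 N on the wrist. I'll carry it to above the neck.

```bash
python3 -m crank '[0,0,0,0,0.35,-0.57,30, 0,0,0,0,0.9,-1.4,30, 0,0,0,0,1.5,-2.4,30, 0,0,0,0,2.1,-3.4,30, 0,0,0,0,2.7,-4.3,30, 0,0,0,0,3.15,-5.05,30, 0,0,0,0,3.4,-5.5,30, 0,0,0,0,3.51,-5.645,30, 0,0,0,0,3.51,-5.645,30, 0,0,0,0,3.51,-5.645,30]'
python3 - <<'E'
from h import *
print(tool()[2]["qpos"])
print(rel((566,219.1,260),down(11)))
for n in("scene","top"):
    p=viewer.capture(n);bgr=cv2.cvtColor(p["pixels"],cv2.COLOR_RGB2BGR)
    print(n,[(t,[(d["p"],np.round(d["position"],1).tolist()) for d in finder.spot_point(p,t)][:6]) for t in("coupling","neck_top")])
    u,v=(366,190) if n=="scene" else(177,187)
    cv2.imwrite(f"pics/{n}5.png",cv2.resize(bgr[v-75:v+75,u-100:u+100],None,fx=4,fy=4,interpolation=cv2.INTER_CUBIC))
E
```

```text
time: 7.45
position: [566.5, 217.9, 259.9]
tool_rot: [0.545, 0.451, 0.545, -0.451]
wrist_force: [-0.8, -1.5, -4.3]
gripper_width: 34.9
[ 2.90632536e-01  4.43917220e-01  1.48356586e+00 -2.17871980e-04
  1.21460700e+00  1.03415424e-01]
(array([-0.045,  0.002,  0.005]), array([-0.003, -0.006, -0.025]))
scene [('coupling', [(0.96, [240.2, 292.3, -1.0]), (0.94, [240.8, -413.4, -0.2]), (0.86, [565.3, 217.5, 200.4]), (0.77, [348.8, 107.9, -1.5]), (0.73, [291.9, -209.2, 4.6])]), ('neck_top', [(0.87, [568.5, 217.5, 158.4])])]
top [('coupling', [(0.72, [241.2, -419.1, -4.3]), (0.69, [290.0, -210.6, -1.5])]), ('neck_top', [(0.95, [570.7, 221.5, 157.1])])]
```

View pics/scene5.png

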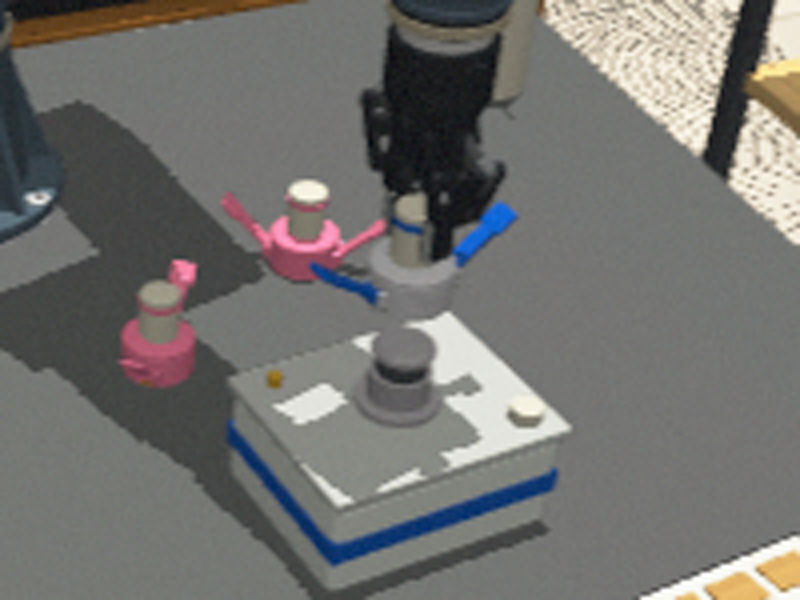

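View pics/top5.png

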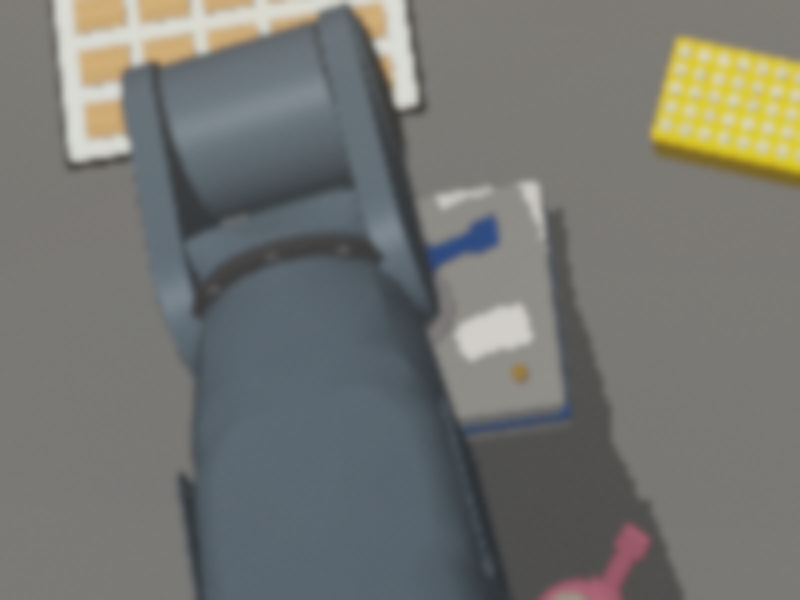

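```bash
cat >> h.py <<'E'
def proj(p,X):
    c=rot(p["rotation"]).inv().apply(np.atleast_2d(X)-np.array(p["eye"]));return np.stack([p["cx"]+p["fx"]*c[:,0]/-c[:,2],p["cy"]-p["fy"]*c[:,1]/-c[:,2]],1)
E
python3 - <<'E'
from h import *
p=viewer.capture("scene");bgr=cv2.cvtColor(p["pixels"],cv2.COLOR_RGB2BGR)
P,T,s=tool();print(P)
S=8;u0,v0=320,130
im=cv2.resize(bgr[v0:v0+75,u0:u0+100],None,fx=S,fy=S,interpolation=cv2.INTER_CUBIC)
th=np.linspace(0,2*np.pi,90)
def draw(c,r,z,col):
    q=(proj(p,np.stack([c[0]+r*np.cos(th),c[1]+r*np.sin(th),z+0*th],1))+.5-[u0,v0])*S
    cv2.polylines(im,[q.astype(np.int32)],True,col,1)
c=(568,218.8)
draw(c,24.5,154,(0,255,0));draw(c,20.5,158,(0,255,0));draw(c,24.5,132,(0,255,0))
z=P[2]-60
draw(P,32,z,(0,0,255));draw(P,32,z+34,(0,0,255));draw(P,18,z+80,(0,0,255))
cv2.imwrite("pics/ov.png",im)
w,px,m=cloud_in(p,P[:2],38,z,z+33);print("cup pts",w.mean(0),w.min(0),w.max(0))
E
```

```text
[566.67121641 218.64476821 260.1006854 ]
cup pts [588.09323415 207.23090791 218.9538988 ] [533.46017345 181.65942285 200.4124432 ] [602.48435381 255.41519552 233.06901879]
```

View pics/ov.png

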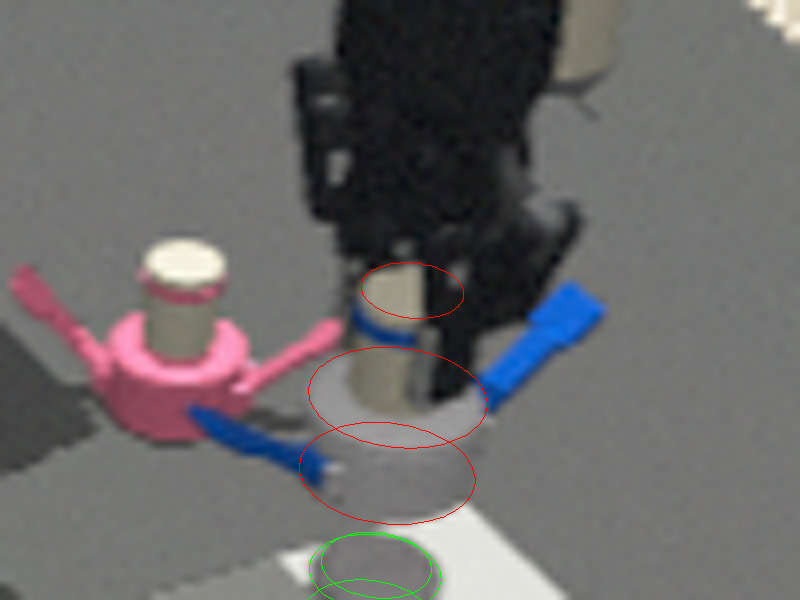

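```bash
python3 - <<'E'
from h import *
P,T,s=tool();print(P)
p=viewer.capture("scene");bgr=cv2.cvtColor(p["pixels"],cv2.COLOR_RGB2BGR)
S=10;u0,v0=330,160
im=cv2.resize(bgr[v0:v0+60,u0:u0+75],None,fx=S,fy=S,interpolation=cv2.INTER_NEAREST)
th=np.linspace(0,2*np.pi,90)
def draw(c,r,z,col):
    q=(proj(p,np.stack([c[0]+r*np.cos(th),c[1]+r*np.sin(th),z+0*th],1))+.5-[u0,v0])*S
    cv2.polylines(im,[q.astype(np.int32)],True,col,1)
c=(568,218.8)
draw(c,24.5,154,(0,255,0));draw(c,20.5,158,(0,255,0));draw(c,24.5,134,(0,255,0))
z=P[2]-60
draw(P,32,z,(0,0,255));draw(P,32,z+36,(0,0,255))
cv2.imwrite("pics/ov2.png",im)
g=cv2.cvtColor(p["pixels"],cv2.COLOR_RGB2GRAY)
print("cup/neck bottom centre proj",proj(p,[[P[0],P[1],z+10],[P[0],P[1],z],[568,218.8,158],[568,218.8,150]]).round(1))
for v in range(182,212,2): print(v,g[v,354:396].tolist())
E
```

```text
[566.67121641 218.64476821 260.1006854 ]
cup/neck bottom centre proj [[368.3 185.8]
 [367.9 188.6]
 [366.5 200.1]
 [366.3 202.2]]
182 [71, 75, 74, 79, 92, 112, 137, 153, 150, 152, 152, 151, 149, 149, 145, 144, 137, 144, 149, 153, 150, 153, 155, 153, 152, 151, 153, 134, 115, 118, 118, 117, 114, 117, 117, 119, 114, 116, 117, 118, 118, 116]
184 [106, 115, 111, 127, 128, 105, 110, 116, 132, 148, 153, 155, 153, 151, 151, 151, 154, 157, 155, 153, 155, 156, 153, 146, 125, 110, 109, 117, 119, 116, 117, 116, 114, 117, 116, 118, 117, 116, 116, 116, 117, 116]
186 [50, 53, 52, 58, 64, 81, 101, 105, 112, 120, 123, 125, 122, 119, 127, 133, 131, 134, 133, 127, 122, 119, 120, 116, 111, 98, 100, 118, 118, 118, 117, 118, 119, 116, 117, 117, 116, 118, 116, 120, 118, 118]
188 [103, 82, 55, 47, 50, 49, 113, 150, 143, 120, 114, 120, 118, 115, 118, 116, 117, 119, 120, 119, 119, 115, 113, 109, 106, 112, 118, 119, 118, 118, 117, 115, 120, 119, 119, 116, 117, 115, 118, 118, 119, 115]
190 [119, 118, 117, 105, 73, 56, 94, 115, 116, 113, 117, 118, 119, 122, 120, 117, 117, 118, 117, 112, 113, 115, 108, 109, 111, 
[... 1502 characters left out ...]
, 227, 227, 226, 227, 226, 226, 227, 227, 228, 225, 216, 170, 120, 115, 120, 116, 118]
206 [137, 136, 137, 134, 127, 96, 45, 49, 72, 88, 98, 101, 105, 106, 110, 112, 103, 100, 100, 141, 204, 227, 226, 226, 226, 226, 227, 226, 227, 226, 226, 226, 226, 227, 227, 228, 226, 230, 192, 122, 117, 117]
208 [134, 186, 188, 109, 93, 105, 89, 38, 44, 40, 43, 44, 46, 48, 42, 47, 41, 41, 84, 129, 193, 228, 226, 227, 225, 227, 227, 227, 198, 193, 227, 226, 228, 227, 227, 228, 228, 227, 229, 229, 194, 123]
210 [130, 121, 121, 101, 77, 84, 95, 108, 105, 83, 54, 46, 43, 43, 40, 63, 78, 100, 109, 118, 174, 218, 227, 227, 200, 148, 142, 137, 137, 136, 140, 145, 193, 226, 227, 226, 227, 226, 228, 228, 227, 228]
```

View pics/ov2.png

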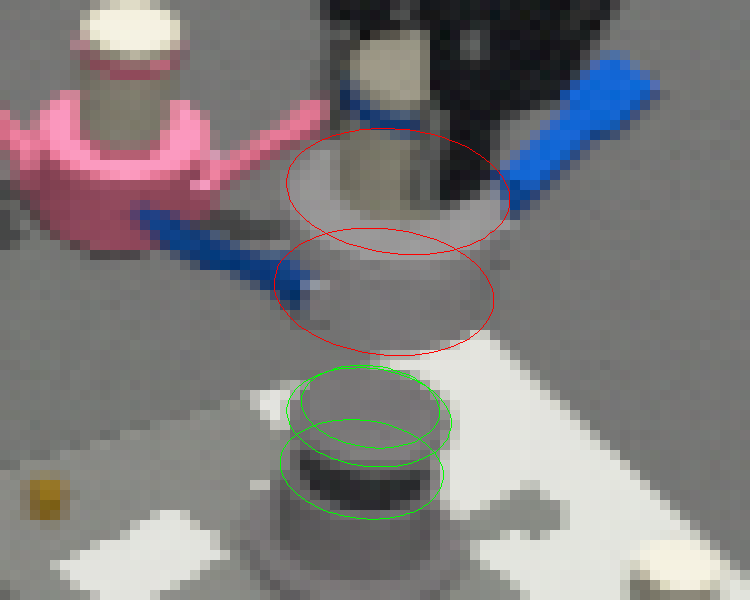

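The projected cup (red) and neck (green) outlines line up with the picture within about 1–2 mm, inside the bevel's capture range. Descending slowly until the rim is just past the neck top.

```bash
python3 -m crank '[0,0,0,0.3,0,0,30, 0,0,0,0.6,0,0,30, 0,0,0,0.75,0,0,30, 0,0,0,0.83,0,0,30, 0,0,0,0.9,0,0,30, 0,0,0,0.95,0,0,30, 0,0,0,1.0,0,0,30, 0,0,0,1.0,0,0,30]'; python3 - <<'E'
from h import *
P,T,s=tool();print(P,s["wrist_force"],s["torque"])
p=viewer.capture("scene");bgr=cv2.cvtColor(p["pixels"],cv2.COLOR_RGB2BGR)
cv2.imwrite("pics/s6.png",cv2.resize(bgr[160:235,320:420],None,fx=8,fy=8,interpolation=cv2.INTER_CUBIC))
E
```

```text
time: 8.85
position: [566.7, 219.0, 209.9]
tool_rot: [0.545, 0.451, 0.545, -0.451]
wrist_force: [0.6, 0.7, -5.1]
gripper_width: 34.9
[566.72595671 218.99915564 209.94826817] [ 0.61135936  0.66636793 -5.05049924] [ 0.24444238 -0.11998824 -0.03016834]
```

View pics/s6.png

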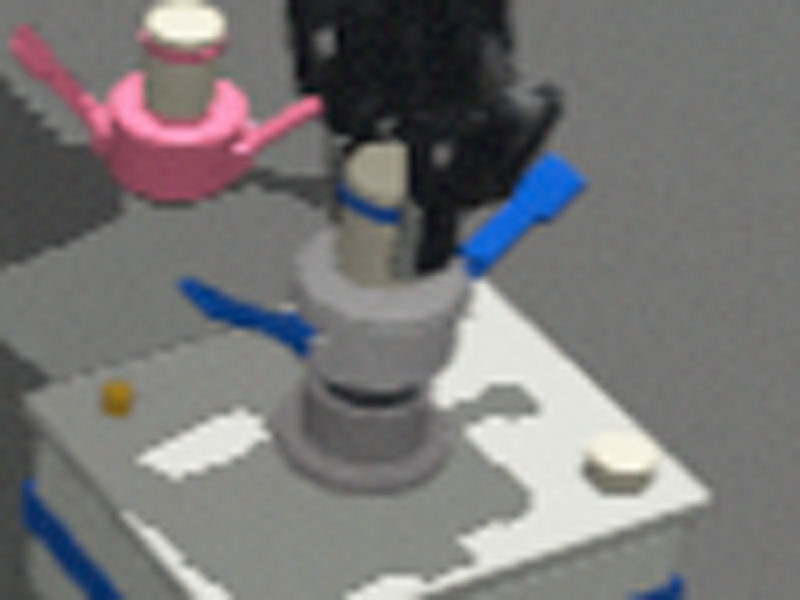

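The cup is about 8 mm over the neck with no contact force. Pressing on to home.

```bash
python3 -m crank '[0,0,0,0.1,0,0,30, 0,0,0,0.2,0,0,30, 0,0,0,0.28,0,0,30, 0,0,0,0.35,0,0,30, 0,0,0,0.4,0,0,30, 0,0,0,0.43,0,0,30, 0,0,0,0.45,0,0,30, 0,0,0,0.45,0,0,30]'; python3 - <<'E'
from h import *
P,T,s=tool();print(P,s["wrist_force"],s["torque"])
p=viewer.capture("scene");bgr=cv2.cvtColor(p["pixels"],cv2.COLOR_RGB2BGR)
cv2.imwrite("pics/s7.png",cv2.resize(bgr[160:235,320:420],None,fx=8,fy=8,interpolation=cv2.INTER_CUBIC))
print([(d["p"],np.round(d["position"],1).tolist()) for d in finder.spot_point(p,"coupling")])
E
```

```text
time: 9.9
position: [566.8, 219.1, 190.2]
tool_rot: [0.545, 0.451, 0.545, -0.45]
wrist_force: [-9.7, -1.1, 19.7]
gripper_width: 35.0
[566.76631203 219.08842108 190.21278859] [-9.71510047 -1.13145966 19.66153702] [-0.26600171  1.74244823  0.01181935]
[(0.95, [292.4, -205.5, -0.3]), (0.94, [242.3, -415.9, 3.0]), (0.82, [349.0, 109.6, -3.2]), (0.8, [565.9, 219.2, 129.3]), (0.76, [239.7, 290.1, -1.9]), (0.64, [576.3, 144.5, 173.9]), (0.46, [604.7, -312.0, 2.8])]
```

View pics/s7.png

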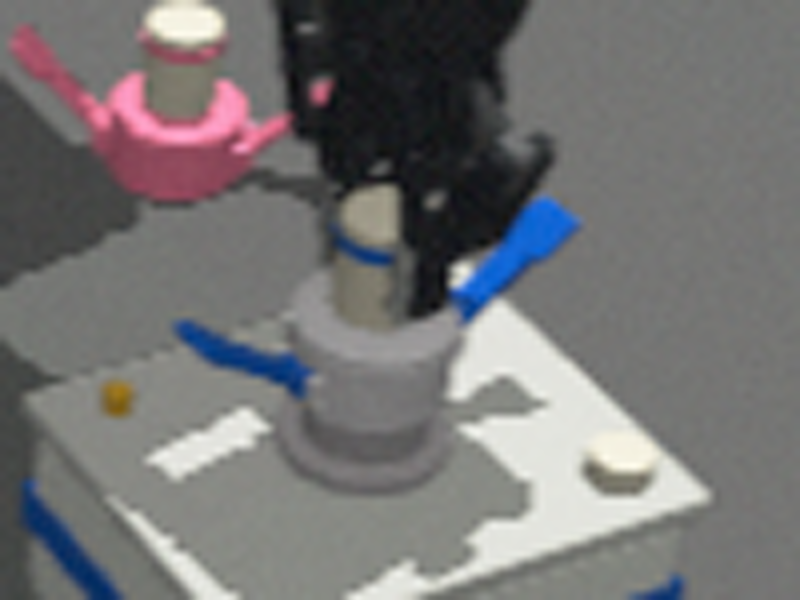

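The coupling is home: TCP z is 190.2 mm, which puts the origin at about 130, the push force is about 25 N, and both arms are up. The finder agrees at z 129. Releasing and rising.

```bash
python3 -m crank '[0,0,0,-0.03,0,0,85, 0,0,0,-0.03,0,0,85, 0,0,0,-0.03,0,0,85, 0,0,0,-0.03,0,0,85, 0,0,0,-0.3,0,0,85, 0,0,0,-0.9,0,0,85, 0,0,0,-1.6,0,0,85, 0,0,0,-2.0,0,0,85,0,0,0,-2.0,0,0,85]'; python3 - <<'E'
from h import *
P,T,s=tool();print(P,s["wrist_force"],s["torque"])
p=viewer.capture("scene");bgr=cv2.cvtColor(p["pixels"],cv2.COLOR_RGB2BGR)
cv2.imwrite("pics/s8.png",cv2.resize(bgr[135:235,310:430],None,fx=6,fy=6,interpolation=cv2.INTER_CUBIC))
for n in("scene","top"):
    p=viewer.capture(n)
    for t in("coupling","cam_a_pad","cam_b_pad"):
        print(n,t,[(d["p"],np.round(d["position"],1).tolist()) for d in finder.spot_point(p,t) if d["position"][2]>90])
    w,px,m=cloud_in(p,(567,219),100,120,230)
    hsv=cv2.cvtColor(px[None].astype(np.uint8),cv2.COLOR_RGB2HSV)[0]
    b=(hsv[:,0]>100)&(hsv[:,0]<130)&(hsv[:,1]>150)&(np.hypot(w[:,0]-567,w[:,1]-219)>35)
    B=w[b]
    for sg in(1,-1):
        k=sg*(B[:,1]-219)>0
        if k.sum(): print("blue",k.sum(),B[k].mean(0).round(1))
    f=w[(w[:,2]>204)&(np.hypot(w[:,0]-567,w[:,1]-219)<25)]; print("filter top",len(f),f.mean(0).round(1) if len(f) else 0)
E
```

```text
time: 11.12
position: [567.2, 219.1, 289.6]
tool_rot: [0.545, 0.452, 0.544, -0.45]
wrist_force: [-1.2, -0.4, 0.6]
gripper_width: 85.2
[567.22134671 219.05272879 289.62968917] [-1.23674388 -0.42092234  0.58113466] [0.02438958 0.02524903 0.04225755]
scene coupling [(0.67, [565.1, 219.8, 128.5])]
scene cam_a_pad [(0.56, [554.4, 287.8, 172.7])]
scene cam_b_pad [(0.44, [566.1, 219.1, 134.0]), (0.39, [578.5, 143.7, 174.7])]
blue 82 [557.7 281.4 169.4]
blue 46 [582.5 157.1 168. ]
filter top 84 [570.8 217.2 209.3]
top coupling [(0.51, [562.4, 219.5, 132.3])]
top cam_a_pad []
top cam_b_pad [(0.51, [580.7, 149.5, 172.2])]
blue 29 [576.3 156.2 168. ]
filter top 0 0
```

View pics/s8.png

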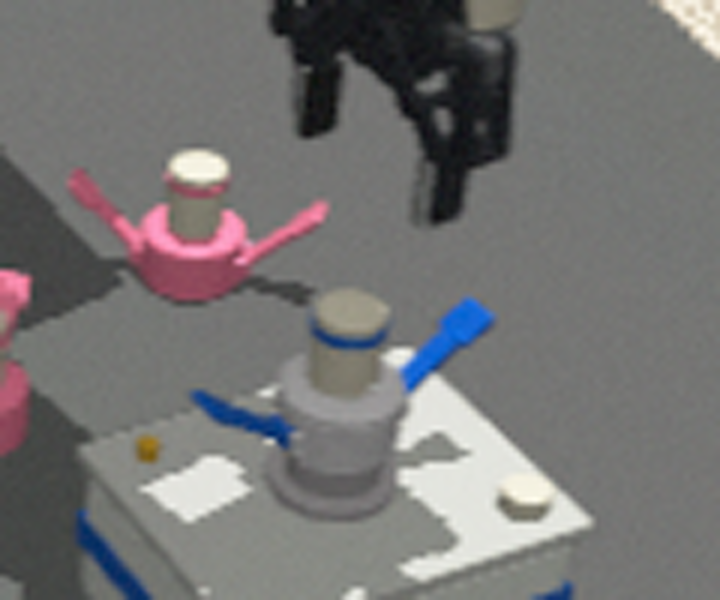

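The coupling stands seated and upright at filter pixel (348,300), arms up at (240,415) and (450,340). I'll shut the fingers and move over the +y arm.

```bash
python3 - <<'E'
from h import *
print(rel((554,285.3,225),down(11)),rel((580,151.8,225),down(11)))
E
```

```text
(array([-0.037,  0.001,  0.007]), array([ 1.241,  0.002, -1.352])) (array([-0.037,  0.001,  0.007]), array([1.241, 0.014, 1.368]))
```

```bash
python3 -m crank '[0,0,0,0,0,-0.5,0, 0,0,0,0,0,-1.1,0, 0,0,0,0,0,-1.35,0, 0,0,0,0,0,-1.35,0, 0,0,0,0.4,0,-1.35,0, 0,0,0,0.9,0,-1.35,0, 0,0,0,1.24,0,-1.35,0, 0,0,0,1.24,0,-1.35,0,0,0,0,1.24,0,-1.35,0]'; python3 - <<'E'
from h import *
print(rel((554,285.3,140),down(11)))
p=viewer.capture("scene");bgr=cv2.cvtColor(p["pixels"],cv2.COLOR_RGB2BGR)
cv2.imwrite("pics/s9.png",cv2.resize(bgr[135:235,310:430],None,fx=6,fy=6,interpolation=cv2.INTER_CUBIC))
E
```

```text
time: 12.7
position: [554.5, 285.1, 226.4]
tool_rot: [0.545, 0.451, 0.544, -0.45]
wrist_force: [1.0, 0.1, 0.4]
gripper_width: -0.1
(array([-0.039, -0.002, -0.012]), array([ 1.728, -0.012, -0.005]))
```

View pics/s9.png

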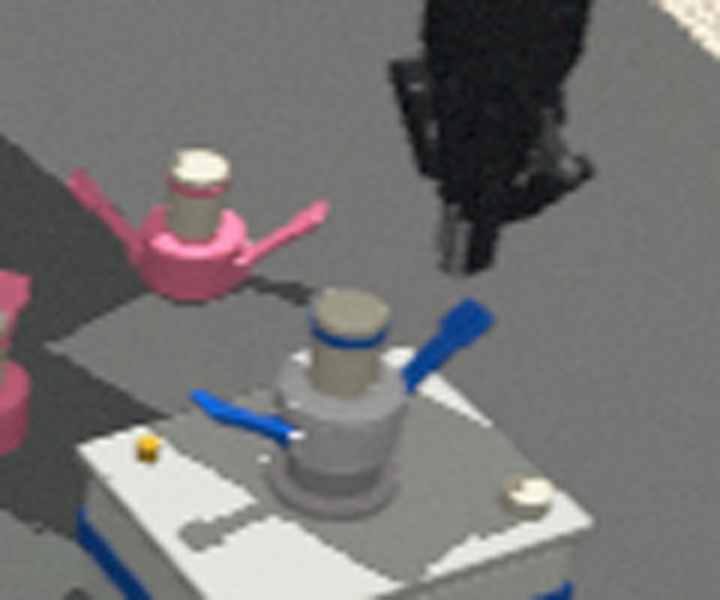

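The shut fingertips at (465,270) stand over the +y arm. Pressing straight down in steps.

```bash
python3 -m crank '[0,0,0,0.3,0,0,0, 0,0,0,0.5,0,0,0, 0,0,0,0.7,0,0,0, 0,0,0,0.9,0,0,0, 0,0,0,1.1,0,0,0, 0,0,0,1.25,0,0,0, 0,0,0,1.4,0,0,0,0,0,0,1.4,0,0,0]'; python3 - <<'E'
from h import *
print(rel((554,285.3,140),down(11)))
p=viewer.capture("scene");bgr=cv2.cvtColor(p["pixels"],cv2.COLOR_RGB2BGR)
cv2.imwrite("pics/s10.png",cv2.resize(bgr[135:235,310:430],None,fx=6,fy=6,interpolation=cv2.INTER_CUBIC))
E
```

```text
time: 13.75
position: [553.8, 285.1, 154.9]
tool_rot: [0.545, 0.451, 0.545, -0.451]
wrist_force: [0.9, -0.6, 0.1]
gripper_width: 0.1
(array([-0.037,  0.003,  0.008]), array([ 0.297,  0.004, -0.004]))
```

View pics/s10.png

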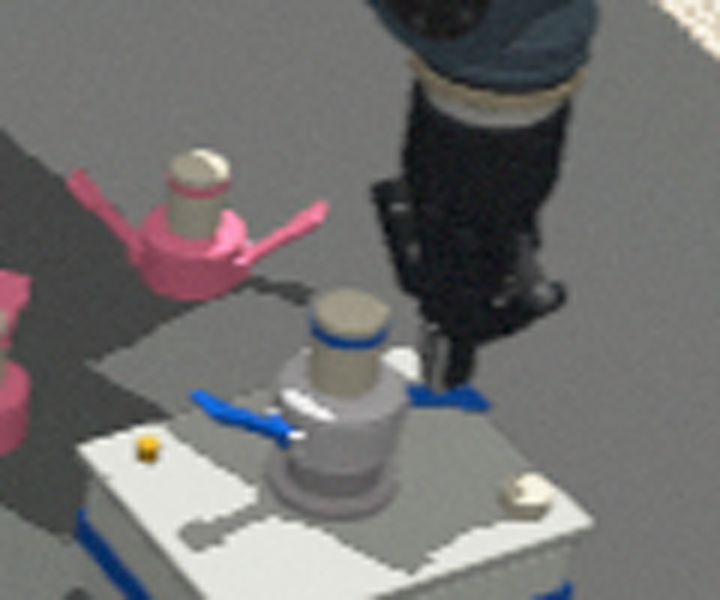

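```bash
python3 -m crank '[0,0,0,0.08,0,0,0, 0,0,0,0.16,0,0,0, 0,0,0,0.22,0,0,0, 0,0,0,0.27,0,0,0, 0,0,0,0.3,0,0,0,0,0,0,0.3,0,0,0]'; python3 - <<'E'
from h import *
print(rel((554,285.3,140),down(11)))
p=viewer.capture("scene");bgr=cv2.cvtColor(p["pixels"],cv2.COLOR_RGB2BGR)
cv2.imwrite("pics/s11.png",cv2.resize(bgr[135:235,310:430],None,fx=6,fy=6,interpolation=cv2.INTER_CUBIC))
E
```

```text
time: 14.55
position: [554.4, 285.6, 141.4]
tool_rot: [0.545, 0.451, 0.545, -0.45]
wrist_force: [-1.7, 0.9, 9.2]
gripper_width: -0.2
(array([-0.037, -0.006, -0.014]), array([ 0.027, -0.009,  0.005]))
```

View pics/s11.png

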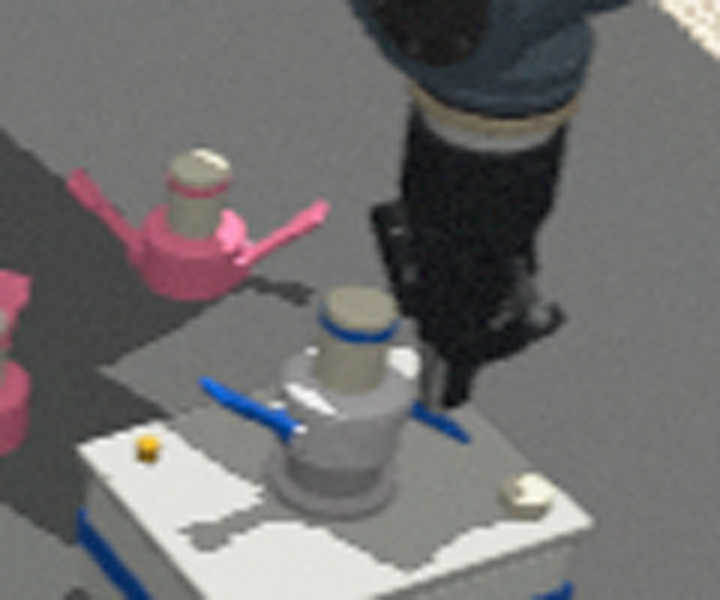

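The +y arm is down at (440,425), force 9 N, and the coupling has tipped a little towards it. I'll back off and measure.

```bash
python3 -m crank '[0,0,0,-0.3,0,0,0, 0,0,0,-0.9,0,0,0, 0,0,0,-1.6,0,0,0, 0,0,0,-2.2,0,0,0, 0,0,0,-2.5,0,0,0, 0,0,0,-2.5,0,0,0]'; python3 - <<'E'
from h import *
P,T,s=tool();print(P,s["wrist_force"]);print(rel((580,151.8,265),down(11)))
p=viewer.capture("scene");bgr=cv2.cvtColor(p["pixels"],cv2.COLOR_RGB2BGR)
cv2.imwrite("pics/s12.png",cv2.resize(bgr[135:235,310:430],None,fx=6,fy=6,interpolation=cv2.INTER_CUBIC))
for t in("coupling","cam_a_pad","cam_b_pad"):
    print(t,[(d["p"],np.round(d["position"],1).tolist()) for d in finder.spot_point(p,t) if d["position"][2]>90])
w,px,m=cloud_in(p,(567,219),100,100,230)
hsv=cv2.cvtColor(px[None].astype(np.uint8),cv2.COLOR_RGB2HSV)[0]
b=(hsv[:,0]>100)&(hsv[:,0]<130)&(hsv[:,1]>150)
e=np.array([np.cos(np.radians(101)),np.sin(np.radians(101))]);r=(w[:,:2]-(568,218.8))@e
for sg in(1,-1):
    k=b&(sg*r>40)
    if k.sum()>5:
        a=np.polyfit(abs(r[k]),w[k,2],1);print("arm",sg,k.sum(),"slope deg",np.degrees(np.arctan(a[0])),"z at 68",np.polyval(a,68))
f=w[(w[:,2]>200)&(np.hypot(w[:,0]-568,w[:,1]-219)<28)]; print("filter top",len(f),f.mean(0).round(1))
E
```

```text
time: 15.35
position: [554.2, 285.2, 266.1]
tool_rot: [0.545, 0.451, 0.545, -0.45]
wrist_force: [0.7, 0.1, -0.3]
gripper_width: -0.2
[554.18758447 285.21162092 266.0648091 ] [ 0.73651471  0.05580139 -0.31241714]
(array([-0.037, -0.002, -0.011]), array([0.021, 0.008, 2.718]))
coupling [(0.94, [563.5, 221.5, 132.2])]
cam_a_pad [(0.36, [551.2, 288.4, 113.7])]
cam_b_pad [(0.43, [581.1, 144.9, 174.0])]
arm 1 20 slope deg -35.21872152953228 z at 68 122.22292549504792
arm -1 39 slope deg 35.52088170887658 z at 68 172.81709295132703
filter top 104 [572.5 218.5 207.9]
```

View pics/s12.png

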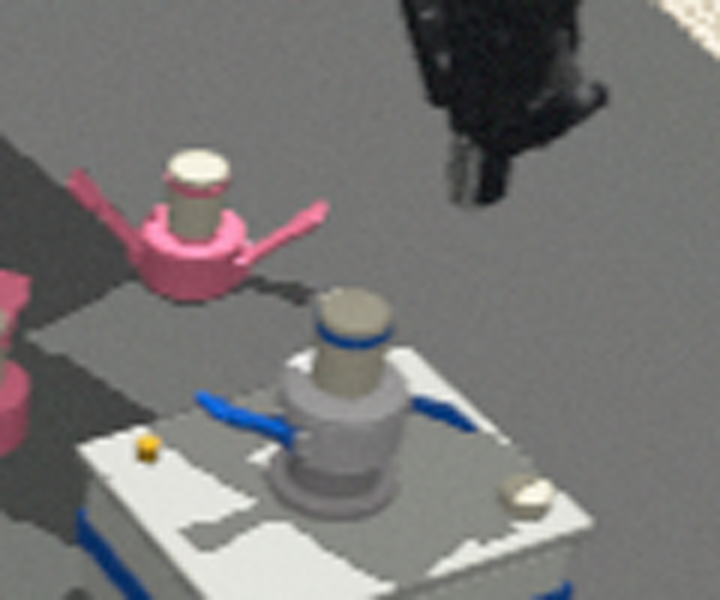

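The +y arm slopes −35°, so it is down, and the coupling has settled nearly upright. Moving over the filter, tips 39 mm above it, to the −y arm.

```bash
python3 -m crank '[0,0,0,0,0,0.5,0, 0,0,0,0,0,1.3,0, 0,0,0,0,0,2.1,0, 0,0,0,0,0.01,2.6,0, 0,0,0,0,0.01,2.72,0, 0,0,0,0.1,0.01,2.72,0, 0,0,0,0.5,0.01,2.72,0, 0,0,0,0.8,0.01,2.72,0, 0,0,0,0.8,0.01,2.72,0]'; python3 - <<'E'
from h import *
print(rel((580,151.8,140),down(11)))
p=viewer.capture("scene");bgr=cv2.cvtColor(p["pixels"],cv2.COLOR_RGB2BGR)
cv2.imwrite("pics/s13.png",cv2.resize(bgr[135:235,310:430],None,fx=6,fy=6,interpolation=cv2.INTER_CUBIC))
E
```

```text
time: 16.68
position: [579.3, 152.2, 224.1]
tool_rot: [0.544, 0.45, 0.546, -0.451]
wrist_force: [-0.5, 0.2, 0.0]
gripper_width: 0.2
(array([-0.029, -0.001,  0.024]), array([1.682, 0.017, 0.012]))
```

View pics/s13.png

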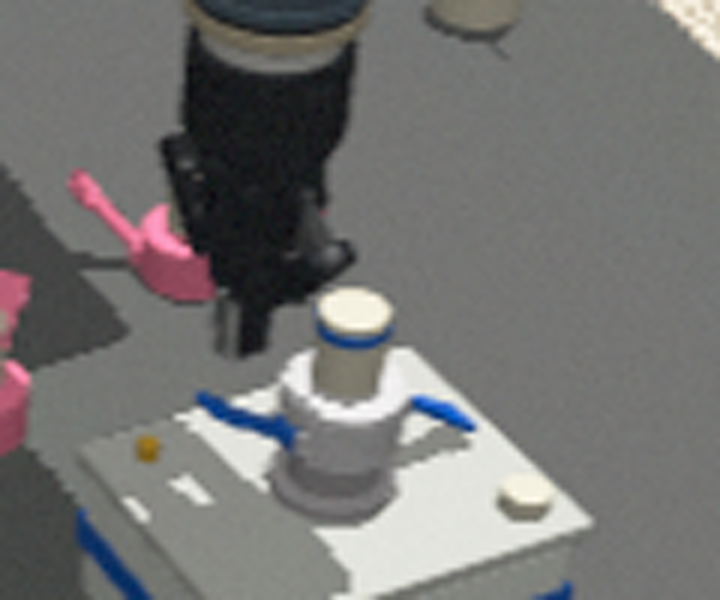

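The tips at (235,345) are over the −y arm. Pressing down, first part.

```bash
python3 -m crank '[0,0,0,0.3,0.01,0.01,0, 0,0,0,0.5,0.01,0.01,0, 0,0,0,0.7,0.01,0.01,0, 0,0,0,0.9,0.01,0.01,0, 0,0,0,1.1,0.01,0.01,0, 0,0,0,1.25,0.01,0.01,0, 0,0,0,1.4,0.01,0.01,0,0,0,0,1.4,0.01,0.01,0]'; python3 - <<'E'
from h import *
print(rel((580,151.8,140),down(11)))
p=viewer.capture("scene");bgr=cv2.cvtColor(p["pixels"],cv2.COLOR_RGB2BGR)
cv2.imwrite("pics/s14.png",cv2.resize(bgr[135:235,310:430],None,fx=6,fy=6,interpolation=cv2.INTER_CUBIC))
E
```

```text
time: 17.73
position: [580.3, 151.3, 154.9]
tool_rot: [0.545, 0.451, 0.545, -0.451]
wrist_force: [0.7, -0.4, -0.1]
gripper_width: -0.4
(array([-0.037, -0.001,  0.008]), array([ 0.299, -0.004, -0.011]))
```

View pics/s14.png

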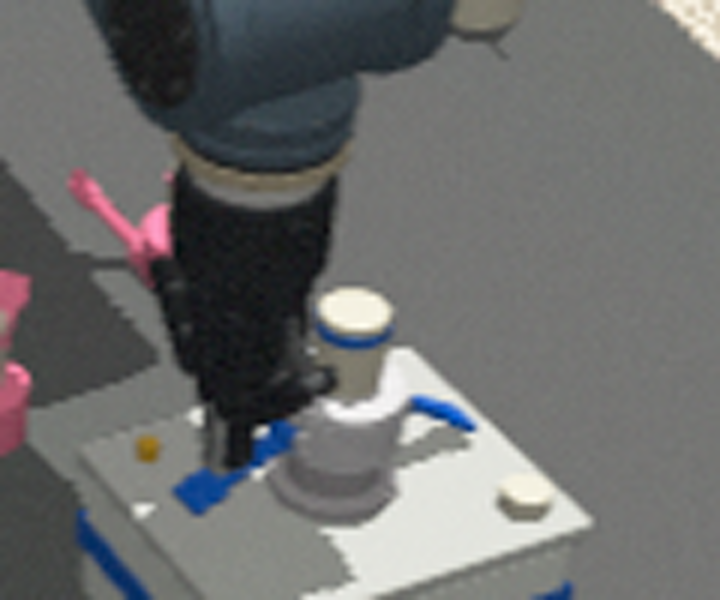

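```bash
python3 -m crank '[0,0,0,0.08,0,-0.01,0, 0,0,0,0.16,0,-0.01,0, 0,0,0,0.22,0,-0.01,0, 0,0,0,0.27,0,-0.01,0, 0,0,0,0.32,0,-0.01,0,0,0,0,0.32,0,-0.01,0]'; python3 - <<'E'
from h import *
P,T,s=tool();print(P,s["wrist_force"],s["torque"])
p=viewer.capture("scene");bgr=cv2.cvtColor(p["pixels"],cv2.COLOR_RGB2BGR)
cv2.imwrite("pics/s15.png",cv2.resize(bgr[135:235,310:430],None,fx=6,fy=6,interpolation=cv2.INTER_CUBIC))
E
```

```text
time: 18.52
position: [580.8, 151.7, 139.9]
tool_rot: [0.545, 0.451, 0.545, -0.451]
wrist_force: [-0.6, -1.6, 5.7]
gripper_width: 0.2
[580.76726448 151.69672441 139.90875239] [-0.61075708 -1.57184104  5.73505154] [-0.16188528  0.11333921 -0.0161867 ]
```

View pics/s15.png

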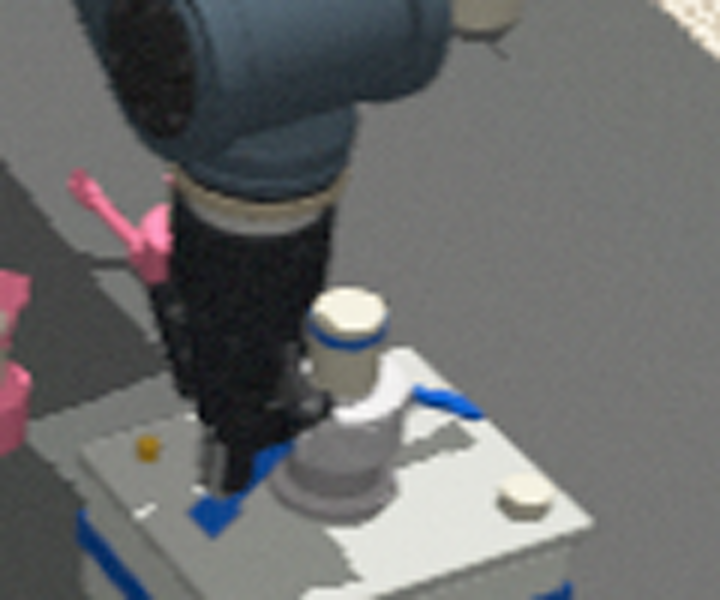

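```bash
python3 -m crank '[0,0,0,0.04,0,0,0, 0,0,0,0.04,0,0,0, 0,0,0,-0.3,0,0,0, 0,0,0,-0.9,0,0,0, 0,0,0,-1.6,0,0,0, 0,0,0,-2.4,0,0,0, 0,0,0,-3,0.5,1,0, 0,0,0,-3,1,2,0, 0,0,0,-3,1,2,0]'; cat > m.py <<'E'
from h import *
import sys
P,T,s=tool();print(s["time"],P,s["wrist_force"])
for n in("scene","top"):
    p=viewer.capture(n);bgr=cv2.cvtColor(p["pixels"],cv2.COLOR_RGB2BGR)
    v,u=(135,310) if n=="scene" else(137,117)
    cv2.imwrite(f"pics/{n}_{sys.argv[1]}.png",cv2.resize(bgr[v:v+100,u:u+120],None,fx=6,fy=6,interpolation=cv2.INTER_CUBIC))
    for t in("coupling","cam_a_pad","cam_b_pad","spare_coupling","tip_rack","bottle"):
        print(n,t,[(d["p"],np.round(d["position"],1).tolist()) for d in finder.spot_point(p,t) if d["position"][2]>90 or t[0] in "stb"][:2])
    w,px,m=cloud_in(p,(567,219),100,100,230)
    hsv=cv2.cvtColor(px[None].astype(np.uint8),cv2.COLOR_RGB2HSV)[0]
    b=(hsv[:,0]>100)&(hsv[:,0]<130)&(hsv[:,1]>150)
    e=np.array([np.cos(np.radians(101)),np.sin(np.radians(101))]);r=(w[:,:2]-(568,218.8))@e
    for sg in(1,-1):
        k=b&(sg*r>40)
        if k.sum()>5:
            a=np.polyfit(abs(r[k]),w[k,2],1);print("arm",sg,k.sum(),"slope deg",np.degrees(np.arctan(a[0])),"z at 68",np.polyval(a,68))
    f=w[(w[:,2]>200)&(np.hypot(w[:,0]-568,w[:,1]-219)<28)]; print("filter top",len(f),f.mean(0).round(1) if len(f) else 0)
E
python3 m.py a
```

```text
time: 19.7
position: [649.5, 60.1, 289.7]
tool_rot: [0.544, 0.452, 0.544, -0.452]
wrist_force: [-1.1, 1.8, 0.1]
gripper_width: -0.1
19.7 [649.4876605   60.06838107 289.71855069] [-1.06742614  1.77316034  0.06415291]
scene coupling [(0.77, [567.4, 222.8, 130.5])]
scene cam_a_pad [(0.48, [550.6, 292.4, 114.5])]
scene cam_b_pad [(0.41, [578.7, 148.3, 120.2])]
scene spare_coupling [(0.65, [606.3, -314.3, 0.1])]
scene tip_rack [(0.63, [569.9, 218.7, 1.2]), (0.61, [736.8, -24.1, 3.8])]
scene bottle [(0.74, [413.4, -347.0, 1.7])]
arm 1 25 slope deg -35.09233199833139 z at 68 122.89610358953962
arm -1 75 slope deg -34.776307718655644 z at 68 121.75025754863518
filter top 98 [572.5 218.5 208.2]
top coupling [(0.9, [567.6, 219.2, 134.0])]
top cam_a_pad [(0.64, [550.6, 293.0, 113.5])]
top cam_b_pad []
top spare_coupling [(0.69, [600.1, -312.1, -3.3])]
top tip_rack [(0.89, [736.2, -22.9, 2.0])]
top bottle [(0.68, [411.6, -343.9, -1.9])]
arm 1 33 slope deg -35.2871386495229 z at 68 123.8657881089417
filter top 152 [565.1 218.8 208. ]
```

```bash
ls pics
```

```text
crop_scene.png
crop_top.png
ov.png
ov2.png
s10.png
s11.png
s12.png
s13.png
s14.png
s15.png
s6.png
s7.png
s8.png
s9.png
scene0.png
scene1.png
scene2.png
scene3.png
scene4.png
scene5.png
scene_a.png
top0.png
top1.png
top2.png
top3.png
top4.png
top5.png
top_a.png
```

View pics/scene_a.png

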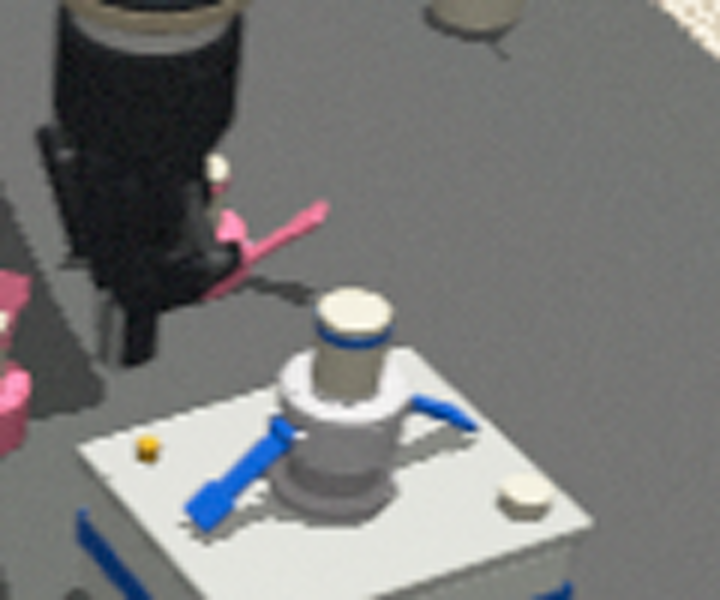

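View pics/top_a.png

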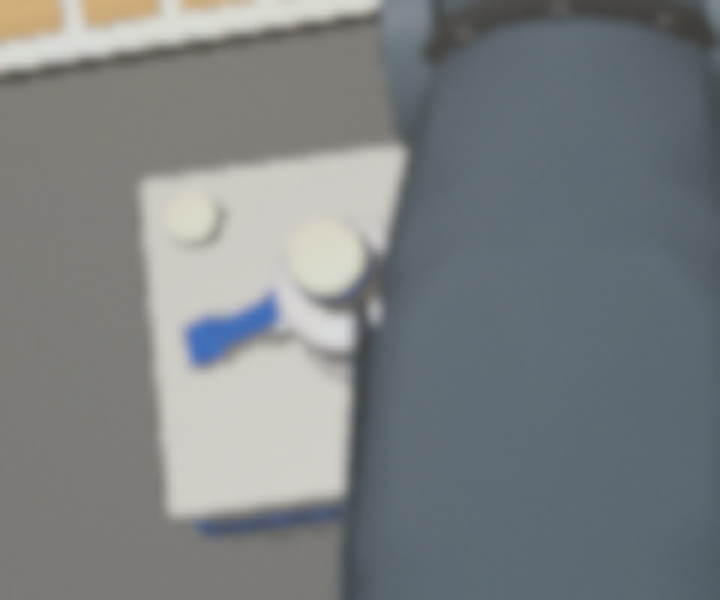

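Both arms slope −35° to their stops. The coupling is straight: its filter top is over the neck in both views and its height is right. The bystanders haven't moved and the gripper is clear. Handing in.

```bash
python3 -m crank '[0,0,0,0,0,0,0, 0,0,0,0,0,0,0, 0,0,0,0,0,0,0]'; python3 -c "
from cell import arm
print(arm.hand_in())"
```

```text
time: 20.78
position: [648.3, 62.9, 289.5]
tool_rot: [0.545, 0.451, 0.545, -0.451]
wrist_force: [0.5, -0.4, 0.5]
gripper_width: -0.1
the job is handed in; nothing more can be done
None
```

The blue-armed coupling is locked on the tank neck. I gripped it by the white filter, pushed it fully home with both arms up, and pressed the +y arm down, then the −y arm. I backed the gripper clear and handed in at about 21 s; hand-in reports no verdict.

**Last checks:**
- **Arms:** both slope about −35°, which is their stop. The top view could not see the −y arm because the robot hid it, so that one rests on the scene camera alone.
- **Seating:** the filter top is at 208 mm, giving a coupling origin of about 129–130 mm, so it is home. The network's estimates of the origin were rougher, at 130.5 and 134 mm.
- **Straightness:** the coupling tipped a few degrees while each arm was pressed, and looks straight now. The two cameras differ by about 7 mm in x on the filter top (572 and 565 mm). They differed by about 6 mm on the neck itself, so I take this as camera bias, not an offset.
- **Bystanders:** the smaller coupling, tip rack and bottle are within 3–4 mm of their first readings, which is measurement noise. The network also returned one false tip-rack hit on the tank, which I ignored.

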